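Lock the recipe card, hold the bag clip open around its edge

ROBOT

A 7-joint arm with a two-finger parallel gripper is mounted at the origin on the work surface. World frame = base frame: x ahead of the robot, y to its left, z up, the work surface at z = 0. Lengths are in m, angles in rad, forces in N, time in s.
With the tool pointing down it reaches from about 0.35 to 0.9 m from the base axis. Payload 19.9 kg.
Tool frame: the origin (TCP) lies between the finger pads; the fingertips stand 19 mm ahead of it and the grasp point (between the pads) is the TCP; z points along the fingers, y is the direction in which the jaws open and shut (so a half turn about z gives the same grasp; the last joint's range is limited). The gripper opens to 94 mm and grips with 3 to 60 N. Pads are 16 mm wide; open, the fingers measure 119 mm over their backs; the gripper's body (75 mm by 177 mm) begins 78 mm behind the grasp point.
Start: joints at [1.131, 0.417, -0.01, 1.614, 0.005, 1.111, -0.053], TCP at [0.242, -0.576, 0.197] pointing down, gripper open.
Joint ranges: [-2.81, 2.81], [-0.39, 2.02], [-1.27, 1.25], [0.06, 2.57], [-1.19, 4.33], [0.19, 2], [-2.82, 2.82]. Speed limits (rad/s): [1.89, 1.89, 2.39, 2.39, 3.01, 3.01, 3.01].

INTERFACE

Orientations are given as a 3x3 rotation matrix whose columns are the frame's x, y, z axes.
In Python, from rig import robot gives the robot as it stands. Calls block until the motion is done:
- robot.move_ptp(position, orientation): joint-space move of the TCP to a pose.
- robot.move_linear(position, velocity=0.15, frame=None, threshold=None): straight line of the TCP; frame=None keeps the orientation; velocity is the mean speed in m/s. With threshold (N) it stops when the force on the tool has changed by that much, and returns True; else False.
- robot.goto_joints(angles): joint-space move.
- robot.gripper_to(opening): finger opening in m; the grip force is fixed at half the most; returns when the fingers have stopped.
- robot.pause(seconds).
- robot.ik(position, orientation): joint angles nearest the present ones, or None.
- robot.get_state(): the state.
- robot.grab_frame(name): name is "side" or "top" or "wrist"; returns the picture (420x560x3 uint8, red, green, blue); there is no depth.
- robot.camera_info(name): a dict with "fx", "fy", "cx", "cy" (pixels), "dist" ([k1, k2, p1, p2, k3] as OpenCV has them; the pictures are not rectified), "rvec" (rotation vector, rad) and "tvec" (3), from world to camera coordinates, as OpenCV has them. Camera axes: x right, y down, z forward; pixel columns grow to the right and rows downward; lengths in m; the calibration is good to about 2 mm. A picture is of the moment at which its call begins: read the wrist's pose just before it. camera_info takes no time and is no camera call; for the wrist camera it gives the pose at the moment of the call.
A pose or a line that the arm cannot do raises robot.PlanningError and nothing moves.
- robot.sign_off(): hands the job in, once; it reports no verdict.
The state is a dict: "time": time; "qpos": joint angles; "joint_vel": joint speeds; "effort": joint torques, N m; "ee_pos": TCP position; "tool_rot": TCP orientation; "force": force on the tool from outside, world axes, zero at the start; "moment": the same for the moment, N m; "opening": finger opening in m.
Only numpy, scipy, OpenCV 4.12 (cv2) and the standard library are available. Lean on these libraries where they do the work, as an engineer would, in place of code of your own. Each camera call takes 0.05 s, during which the arm holds its last target.

TASK

Push the recipe card's slide fully home in its stand, then swing the catch across behind it as far as it goes to lock it. Then pick up the white bag clip, squeeze it wide open, carry it to the card and finish while still holding it up, gaping around the card's free upright edge (the one on the push-tab side) at about mid-height, with a jaw on either side and neither touching the card, ready for a list to be slipped in. Leave everything else on the counter where it is.

Things in the scene. Friction and masses are not known exactly. Their poses are not given: they have to be found in the camera images.
- stand: Fixed wooden recipe-card stand. Base slab 12 mm thick, x -150 to +120 mm, y -55 to +55 mm; origin at counter height. Its x axis (level, along the length) is the direction in which the slide is pushed home; z is up. Two low rails and an end stop (at x = +115, 42 mm high) guide the slide.
- carriage (a joint): Wooden slide carrying the upright card, moves along the stand's +x. Value in m: 0 = fully out, 0.07 = fully home against its stop. It moves with about 1.5 N of friction and stays where it is left. Slide block 170 long, 30 wide, top 34 mm above the counter. The catch can close only when the slide is home (within about 3 mm).
- push_tab (a point): On the slide's near end face (its -x end), 44 mm above the counter, mid-width. A thumb tab stands there: 12 mm thick along the stand's x, 24 mm wide, from 34 up to 57 mm above the counter; push its -x face towards the stand's +x. At home this point lies at x = -60 mm, y = 0 in the stand's frame.
- card_edge (a point): Middle of the card's free upright edge (its -x edge), 90 mm above the counter, 50 mm from the push_tab point along the stand's x. Axes parallel to the stand's: +x points into the card, y is the card's normal. The card is stiff, 3 mm thick, 110 mm long along x, and shows from 34 to 146 mm above the counter. It moves with the slide; at home it is at x = -10 mm, y = 0 in the stand's frame.
- catch (a joint): Flat steel catch bar on an upright hinge on the stand. Value in rad: 0 = bar points along the stand's -x, beside the slide (negative, to -0.4: swung farther outward); 1.571 = bar lies across behind the slide's end, along the stand's +y (locked, at its stop). Grows clockwise seen from above; stays where left (friction 0.03 Nm). Bar 12 mm wide, 19 to 33 mm above the counter.
- catch_peg (a point): Top centre of the round upright peg (12 mm diameter, top 64 mm above the counter, free from 33 mm up) near the bar's end, 85 mm from the hinge axis. Pinch or push it round the hinge.
- catch_pivot (a point): Catch hinge axis, 26 mm above the counter, at x = -69, y = -42 mm in the stand's frame. Fixed to the stand.
- clip: White plastic spring clip like a wide clothes peg, 86 mm long, lying on its side, 34 mm high, about 45 g. Origin: hinge axis, underside; z up along that axis. Closed, x is the middle line: jaws to +47 mm, splayed flat handles (4 mm thick) to -39 mm, there 40 mm across outside (fully open to -42 mm). Squeezing the handles opens the jaws. The frame belongs to the +y half.
- clip_jaw (a joint): Clip opening, rad: 0 shut, 0.54 fully open at its stop; then the handles are parallel, 18 mm across outside, tips gape 27 mm. Needs 10 to 12 N squeezed 30 mm behind the hinge; springs shut when let go. Between parallel pads both halves turn equally: fully open, its middle line is square to the closing line, tips 45 mm ahead of the hinge.
- tip_a (a point): Inner tip of the +y jaw, at half the clip's height (17 mm).
- tip_b (a point): Inner tip of the -y jaw, at half the clip's height (17 mm).
- mug: White mug, 80 mm wide, 90 mm high. Bystander, leave it alone; origin at the centre of its underside.
- spice_jar: Amber glass jar, 48 mm wide, 85 mm high. Bystander, leave it alone; origin at the centre of its underside.
- salt: Steel salt shaker, 42 mm wide, 70 mm high. Bystander, leave it alone; origin at the centre of its underside.
- egg_bowl: Small white bowl, 100 mm wide, 40 mm high. Bystander, leave it alone; origin at the centre of its underside.
- coaster: Cork disc, 90 mm wide, 8 mm thick. Bystander, leave it alone; origin at the centre of its underside.
- magnet_box: Small cardboard box, 50 x 35 x 18 mm. Bystander, leave it alone; origin at the centre of its underside.
- spoon: Steel spoon lying flat, about 180 mm long, handle along its -x. Bystander, leave it alone; origin near its middle.
There are look-alikes about, which are no part of the job. What is shaped like the clip but pink is not meant.

How it is judged:
By the outcome, as a careful person would: the job done as asked, in the order asked, and still so for the second after the job is handed in, while the arm keeps its last pose, push and grip.
It also fails if it takes over 64 s, if anything falls off the work surface, if the arm or the gripper's body presses on something with over 40 N, if the wrist force passes 120 N, or if a joint passes its speed limit or range.

## Working session

There is one attempt and no reset: what is moved stays moved. The work goes in short steps, each a Python script; the robot and the scene stay as the last script left them, time stands still between calls to the robot, and variables do not carry over. Pictures are saved under pics/ and viewed, and the job is handed in when it is done.

```bash
ls; mkdir -p pics; python3 - <<'E'
from rig import robot
import cv2
for n in ["side","top","wrist"]:
    ci=robot.camera_info(n)
    im=robot.grab_frame(n)
    cv2.imwrite(f"pics/{n}0.png",im[:,:,::-1]); print(n,ci)
s=robot.get_state();print(s)
E
```

```text
pics
side {'fx': 413.3905209094689, 'fy': 413.3905209094689, 'cx': 283.615984361462, 'cy': 201.90106993706777, 'dist': array([-0.07184783,  0.        ,  0.        ,  0.        ,  0.        ]), 'rvec': array([ 2.24022988e+00, -5.67944268e-02,  6.50144303e-04]), 'tvec': array([-0.53663047, -0.00189873,  1.40897728])}
top {'fx': 443.9107507351129, 'fy': 443.9107507351129, 'cx': 279.49176962170014, 'cy': 211.6029007427765, 'dist': array([0.0287888, 0.       , 0.       , 0.       , 0.       ]), 'rvec': array([ 2.17377831, -2.11829431,  0.12340228]), 'tvec': array([-0.14144209,  0.53452863,  1.05329479])}
wrist {'fx': 338.2722608730034, 'fy': 338.2722608730034, 'cx': 281.9328172420936, 'cy': 208.91773606894162, 'dist': array([0.00029529, 0.        , 0.        , 0.        , 0.        ]), 'rvec': array([-2.4259135 ,  1.61278563,  0.21517075]), 'tvec': array([-0.62520165, -0.02734173,  0.39144255])}
{'time': 0.15, 'qpos': array([ 1.13156416,  0.41784   , -0.01032295,  1.61399289,  0.00469366,
        1.11072251, -0.05299522]), 'joint_vel': array([-0.00149831, -0.00106468, -0.00031846, -0.0003937 ,  0.0011975 ,
       -0.00023208, -0.00110403]), 'effort': array([ 1.68304119e-03, -8.51526403e+01,  6.39824141e-01, -4.26136422e+01,
       -4.87218308e-02,  1.71406759e-02,  3.16016678e-05]), 'ee_pos': array([ 0.24197379, -0.57594704,  0.19618503]), 'tool_rot': array([[ 9.21931023e-01,  3.87353857e-01, -4.22215369e-04],
       [ 3.87354082e-01, -9.21930644e-01,  8.38425595e-04],
       [-6.44858985e-05, -9.36517413e-04, -9.99999559e-01]]), 'force': array([-0.30750238,  0.114334  , -0.78181924]), 'moment': array([-0.04821678, -0.00944827, -0.0397981 ]), 'opening': 0.09423892795406799}
```

View pics/side0.png

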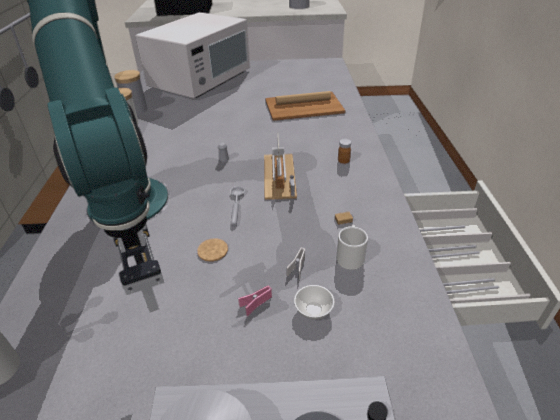

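View pics/top0.png

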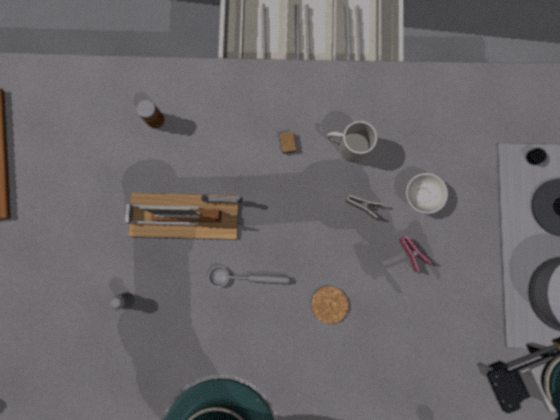

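View pics/wrist0.png

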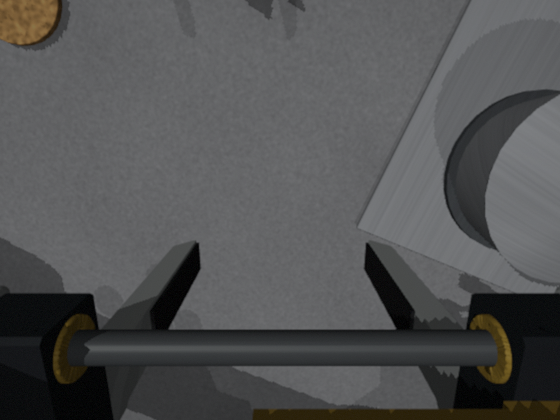

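The top view has +y to the left and +x up. The stand is at (184,216) with its end stop on the left. The clip candidates are the grey/white one at (368,207) and the pink one at (415,253). I'll enlarge both, plus the stand.

```bash
cat > h.py <<'E'
import numpy as np, cv2
from rig import robot
def ray(ci,uv):
    K=np.array([[ci['fx'],0,ci['cx']],[0,ci['fy'],ci['cy']],[0,0,1]])
    p=cv2.undistortPoints(np.array(uv,float).reshape(-1,1,2),K,ci['dist']).reshape(-1,2)
    R=cv2.Rodrigues(ci['rvec'])[0]; C=-R.T@ci['tvec']
    d=np.c_[p,np.ones(len(p))]@R
    return C,d
def onplane(ci,uv,z):
    C,d=ray(ci,uv); return C+d*((z-C[2])/d[:,2])[:,None]
def proj(ci,P):
    K=np.array([[ci['fx'],0,ci['cx']],[0,ci['fy'],ci['cy']],[0,0,1]])
    return cv2.projectPoints(np.array(P,float).reshape(-1,3),ci['rvec'],ci['tvec'],K,ci['dist'])[0].reshape(-1,2)
def tri(ca,ua,cb,ub):
    Ca,da=ray(ca,ua);Cb,db=ray(cb,ub);da=da[0]/np.linalg.norm(da[0]);db=db[0]/np.linalg.norm(db[0])
    A=np.c_[da,-db];t=np.linalg.lstsq(A,Cb-Ca,rcond=None)[0]
    a=Ca+da*t[0];b=Cb+db*t[1];return (a+b)/2,np.linalg.norm(a-b)
E
python3 - <<'E'
import cv2,numpy as np
t=cv2.imread('pics/top0.png');s=cv2.imread('pics/side0.png')
a=cv2.resize(t[180:250,115:255],None,fx=5,fy=5,interpolation=cv2.INTER_CUBIC)
b=cv2.resize(t[180:280,330:450],None,fx=5,fy=5,interpolation=cv2.INTER_CUBIC)
c=cv2.resize(s[125:210,240:320],None,fx=6,fy=6,interpolation=cv2.INTER_CUBIC)
d=cv2.resize(s[235:325,225:345],None,fx=6,fy=6,interpolation=cv2.INTER_CUBIC)
for n,i in zip("abcd",(a,b,c,d)): cv2.imwrite(f'pics/z0{n}.png',i)
E
```

```text
(no output)
```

View pics/z0a.png

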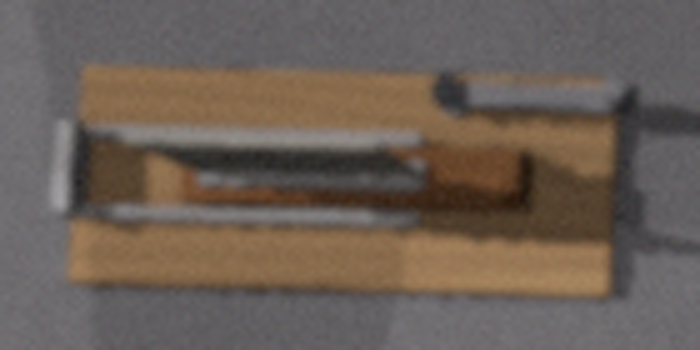

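View pics/z0b.png

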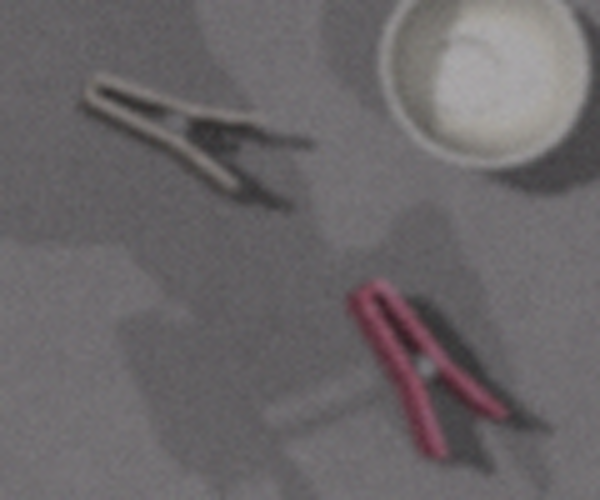

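View pics/z0c.png

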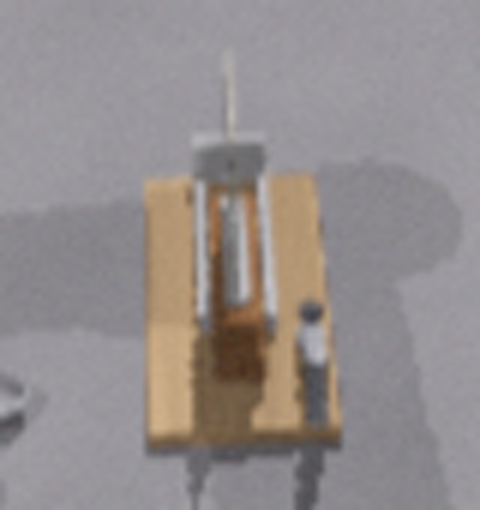

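View pics/z0d.png

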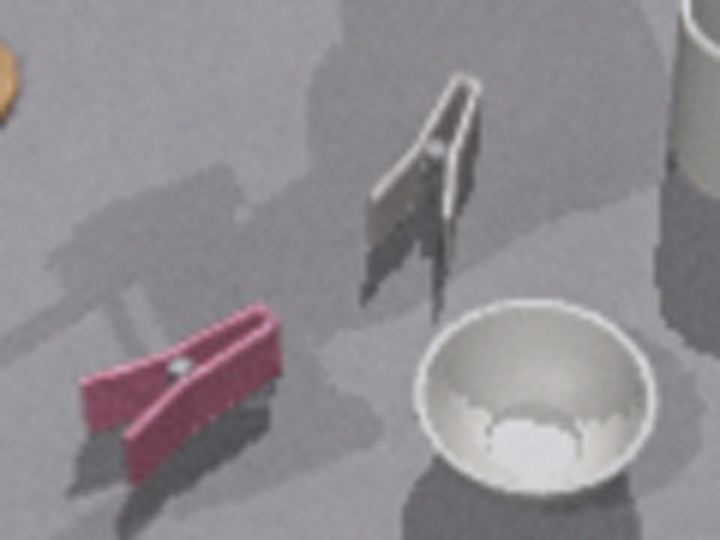

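Clip candidates in the top view:
- **White/grey, (368,207):** fits "white". Its jaws are at upper left, (349,198), and its handles splay right to (380,205) and (377,217).
- **Pink, (415,253):** the look-alike, ruled out.

The stand's catch hinge is at (205,198) and the bar's free end is at about (240,199). Next I'll measure the stand and clip.

```bash
python3 - <<'E'
from h import *
ct=robot.camera_info('top');cs=robot.camera_info('side')
for n,ci,box in (('top',ct,(115,170,260,255)),('side',cs,(240,140,320,215))):
    im=cv2.imread(f'pics/{n}0.png'); hsv=cv2.cvtColor(im,cv2.COLOR_BGR2HSV)
    m=((hsv[...,0]>8)&(hsv[...,0]<28)&(hsv[...,1]>70)).astype(np.uint8)*255
    k=np.zeros_like(m);k[box[1]:box[3],box[0]:box[2]]=1;m*=k
    cs_,_=cv2.findContours(m,cv2.RETR_EXTERNAL,cv2.CHAIN_APPROX_NONE)
    c=np.vstack([x for x in cs_ if cv2.contourArea(x)>20]).reshape(-1,2)
    P=onplane(ci,c,0.012)
    r=cv2.minAreaRect((P[:,:2]*1000).astype(np.float32)); print(n,r)
    print(cv2.boxPoints(r))
    # clip
    cv2.imwrite(f'pics/m_{n}.png',m)
ci=ct
im=cv2.imread('pics/top0.png')
# clip points top (z=.034): jaw end, hinge, handle tips
f=lambda z:[330+z[0]/5,180+z[1]/5]
print(onplane(ct,[f((92,85)),f((178,122)),f((262,120)),f((236,188))],0.034))
g=lambda z:[225+z[0]/6,235+z[1]/6]
print(onplane(cs,[g((467,76)),g((435,148)),g((375,195)),g((446,195))],0.034))
print(onplane(ct,[[427,193]],0.04),onplane(ct,[[417,253]],0.034))
E
```

```text
top ((524.3597412109375, 111.93013000488281), (110.60047149658203, 271.0867614746094), 0.012250158935785294)
[[469.03052  247.46169 ]
 [469.0885   -23.625074]
 [579.68896  -23.601425]
 [579.631    247.48534 ]]
side ((526.1566772460938, 105.0821533203125), (107.69487762451172, 277.953125), 0.5681185722351074)
[[470.9339   243.51796 ]
 [473.68988  -34.42149 ]
 [581.37946  -33.353653]
 [578.6235   244.5858  ]]
[[ 0.57834311 -0.2956068   0.034     ]
 [ 0.56101906 -0.33762384  0.034     ]
 [ 0.56300624 -0.37844829  0.034     ]
 [ 0.52921931 -0.36576147  0.034     ]]
[[ 0.58021917 -0.29332714  0.034     ]
 [ 0.56201241 -0.33892387  0.034     ]
 [ 0.53318655 -0.36619322  0.034     ]
 [ 0.56499638 -0.36809953  0.034     ]]
[[ 0.59173305 -0.48483111  0.04      ]] [[ 0.44597373 -0.46051447  0.034     ]]
```

```bash
cat >> h.py <<'E'
def Rd(a):
    "tool down, tool y axis at world angle a(deg)"
    a=np.radians(a); y=np.array([np.cos(a),np.sin(a),0]); z=np.array([0,0,-1.]); return np.c_[np.cross(y,z),y,z]
E
python3 - <<'E'
from h import *
s=robot.get_state();ci=robot.camera_info('wrist')
R=cv2.Rodrigues(ci['rvec'])[0];C=-R.T@ci['tvec']
print('cam in tool',s['tool_rot'].T@(C-s['ee_pos']), 'axes', (s['tool_rot'].T@R.T).round(2))
for p in ([.524,-.06,.25],[.524,-.06,.045],[.524,.06,.045],[.566,-.027,.06],[.481,.058,.06],[.524,.057,.1],[.524,.057,.2]):
  for a in (0,180):
    q=robot.ik(p,Rd(a)); print(p,a,None if q is None else np.round(q,2))
for a in (68-90,68+90):
    q=robot.ik([.55,-.366,.024],Rd(a)); print(a,None if q is None else np.round(q,2))
E
```

```text
cam in tool [ 0.07593301  0.00039791 -0.1887819 ] axes [[-0.   -0.97 -0.26]
 [ 1.   -0.    0.  ]
 [-0.   -0.26  0.97]]
[0.524, -0.06, 0.25] 0 [ 0.56  0.24 -0.59  1.78  0.14  1.17 -0.07]
[0.524, -0.06, 0.25] 180 [-0.83  0.33  1.09  1.82 -0.31  1.19 -2.78]
[0.524, -0.06, 0.045] 0 [ 0.5   0.51 -0.55  1.96  0.37  0.77 -0.26]
[0.524, -0.06, 0.045] 180 [-0.74  0.75  1.08  2.   -0.84  0.93 -2.36]
[0.524, 0.06, 0.045] 0 [ 0.32  0.52 -0.61  1.96  0.42  0.79 -0.53]
[0.524, 0.06, 0.045] 180 [ 0.65  0.73 -1.09  1.95  0.8   0.97  2.31]
[0.566, -0.027, 0.06] 0 [ 0.46  0.55 -0.6   1.86  0.4   0.85 -0.34]
[0.566, -0.027, 0.06] 180 [-0.77  0.78  1.08  1.9  -0.83  1.   -2.46]
[0.481, 0.058, 0.06] 0 [ 0.38  0.44 -0.67  2.05  0.39  0.77 -0.53]
[0.481, 0.058, 0.06] 180 [ 0.68  0.62 -1.08  2.04  0.7   0.91  2.35]
[0.524, 0.057, 0.1] 0 [ 0.37  0.44 -0.66  1.93  0.34  0.89 -0.46]
[0.524, 0.057, 0.1] 180 [ 0.67  0.61 -1.08  1.92  0.64  1.01  2.43]
[0.524, 0.057, 0.2] 0 [ 0.43  0.31 -0.71  1.83  0.23  1.08 -0.37]
[0.524, 0.057, 0.2] 180 [ 0.69  0.43 -1.08  1.83  0.42  1.14  2.61]
-22 [ 0.7   0.68 -0.23  1.63  0.19  0.85  0.01]
158 [ 0.3   0.7   0.35  1.65 -0.3   0.85 -2.76]
```

```bash
python3 - <<'E'
from h import *
robot.gripper_to(0.0)
robot.move_ptp([.524,-.06,.22],Rd(0))
ci=robot.camera_info('wrist');im=robot.grab_frame('wrist');t=robot.grab_frame('top')
cv2.imwrite('pics/w1.png',im[:,:,::-1]);cv2.imwrite('pics/t1.png',t[:,:,::-1])
import pickle;pickle.dump(ci,open('ci1.pkl','wb'))
s=robot.get_state();print(s['time'],s['ee_pos'],s['force'])
P={'hinge':[.566,.058,.033],'peg':[.566,-.027,.064],'c1':[.579,-.0235,.012],'c2':[.469,-.0235,.012],'c3':[.579,.247,.012]}
for k,v in P.items(): print(k,proj(ci,v))
E
```

```text
3.775 [ 0.52395166 -0.06089436  0.21987323] [ 0.31797863 -0.33123429 -1.34375151]
hinge [[322.10978085  73.12116796]]
peg [[323.22782168 158.96378052]]
c1 [[329.21508978 150.49541754]]
c2 [[234.45039031 150.7536478 ]]
c3 [[ 338.95501321 -137.17751162]]
```

View pics/w1.png

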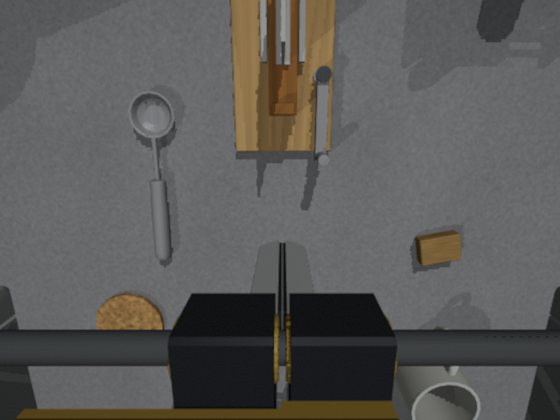

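The wrist view agrees with the estimate. The hinge is at (323,73) against a predicted (322,73). The peg is at (324,159) against (323,159). The slab's near corners are at (236,152) and (331,152). The tab is at about (283,108). Next I'll locate the tab and push it.

```bash
python3 - <<'E'
from h import *
import pickle;ci=pickle.load(open('ci1.pkl','rb'))
im=cv2.imread('pics/w1.png')
cv2.imwrite('pics/w1z.png',cv2.resize(im[0:170,220:350],None,fx=4.5,fy=3.5,interpolation=cv2.INTER_CUBIC))
print(onplane(ci,[[283,103],[283,115]],.057),onplane(ci,[[283,115]],.034))
print(onplane(ci,[[236,152],[331,152]],.012),onplane(ci,[[324,159]],.064),onplane(ci,[[323,73]],.035))
s=robot.get_state();print(proj(ci,[.525,-.06,.201]))
E
```

```text
[[0.52528575 0.02761935 0.057     ]
 [0.52526496 0.01614234 0.057     ]] [[0.52534838 0.01624363 0.034     ]]
[[ 0.47074355 -0.02493848  0.012     ]
 [ 0.58113351 -0.02523659  0.012     ]] [[ 0.56678505 -0.02703878  0.064     ]] [[0.56669153 0.05788329 0.035     ]]
[[283.60621944 235.5273666 ]]
```

View pics/w1z.png

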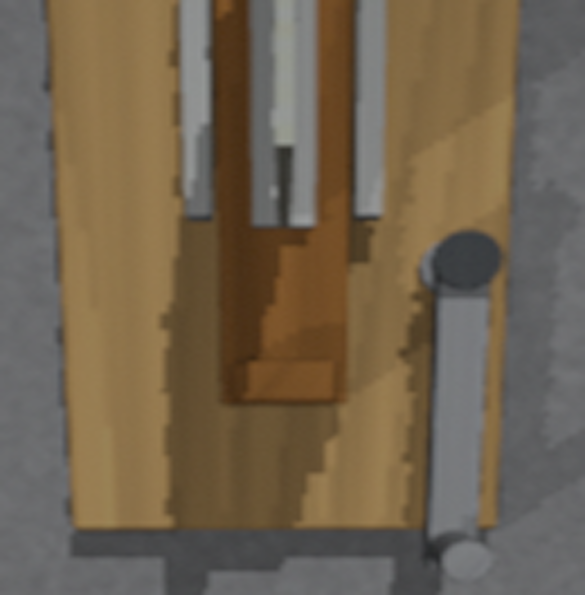

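```bash
python3 - <<'E'
from h import *
robot.move_linear([.5255,-.03,.046],velocity=.2)
s=robot.get_state();print(s['time'],s['ee_pos'],s['force'])
print(robot.move_linear([.5255,.045,.046],velocity=.08,threshold=15))
s=robot.get_state();print(s['time'],s['ee_pos'],s['force'])
print(robot.move_linear([.5255,.072,.046],velocity=.03,threshold=12))
s=robot.get_state();print(s['time'],s['ee_pos'],s['force'])
t=robot.grab_frame('top');cv2.imwrite('pics/t2.png',cv2.resize(t[180:250,115:255,::-1],None,fx=5,fy=5,interpolation=cv2.INTER_CUBIC))
E
```

```text
4.8083 [ 0.52612505 -0.03020165  0.04691052] [ 0.02110367 -0.60202497  0.26224529]
False
5.8917 [0.52540148 0.04466321 0.0458839 ] [ 0.16622642 -0.07587803  0.4077628 ]
True
6.45 [0.5253875  0.05769524 0.04579059] [ 1.02287217 -5.44008645  2.96649415]
```

View pics/t2.png

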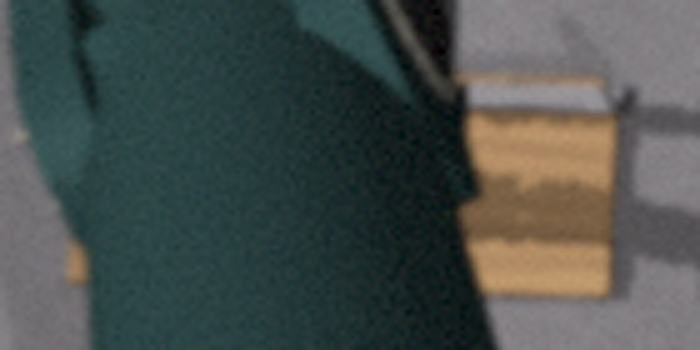

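```bash
python3 - <<'E'
from h import *
robot.move_linear([.5255,.04,.046],velocity=.1)
robot.move_linear([.5255,-.02,.13],velocity=.25)
ci=robot.camera_info('wrist');im=robot.grab_frame('wrist')
cv2.imwrite('pics/w2.png',im[:,:,::-1]); print(proj(ci,[[.5255,.0665,.034],[.5255,.0665,.057],[.567,-.027,.064]]))
robot.gripper_to(.04)
robot.move_linear([.5668,-.027,.12],velocity=.2)
s=robot.get_state();print(s['time'],s['ee_pos'],s['force'])
E
```

```text
[[281.91001584 103.16428835]
 [281.90672353 102.01062894]
 [334.52337699 225.38001029]]
8.5833 [ 0.56686188 -0.02686883  0.11949508] [-0.17699868 -0.45275954 -0.8917973 ]
```

View pics/w2.png

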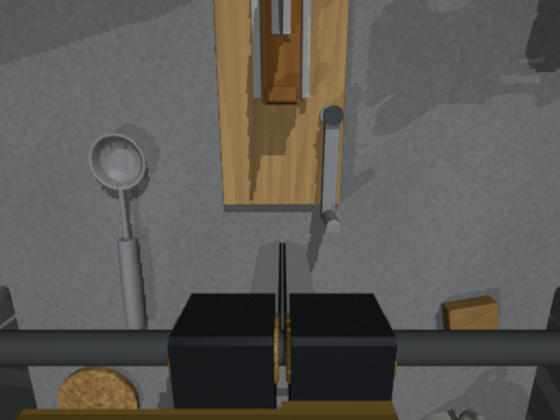

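The slide's end is at row 103, which matches the predicted home position (102–103). The peg is at (334,226), also as predicted. Now I'll pinch the peg and swing the catch.

```bash
python3 - <<'E'
from h import *
robot.move_linear([.5668,-.027,.057],velocity=.12)
s=robot.get_state();print(s['time'],s['ee_pos'],s['force'])
robot.gripper_to(.0)
s=robot.get_state();print(s['time'],s['ee_pos'],s['force'],s['opening'])
H=np.array([.5668,.058])
for d in list(range(15,91,15)):
    a=np.radians(d); p=H+.085*np.array([-np.sin(a),-np.cos(a)])
    hit=robot.move_linear([*p,.057],velocity=.08,threshold=20)
    s=robot.get_state();print(d,hit,s['time'],s['ee_pos'],s['force'].round(1),s['opening'])
    if hit: break
hit=robot.move_linear([s['ee_pos'][0],s['ee_pos'][1]+.012,.057],velocity=.03,threshold=10)
s=robot.get_state();print(hit,s['time'],s['ee_pos'],s['force'].round(1),s['opening'])
E
```

```text
9.2583 [ 0.56704271 -0.02685837  0.05760339] [ 0.70631302  0.27088153 -0.19633492]
10.0 [ 0.56680575 -0.02699182  0.0569906 ] [-0.94107909  0.57844221  0.35269323] 0.00040754835581922845
15 False 10.425 [ 0.54498426 -0.02419766  0.05719199] [ 0.1 -0.5  1.7] 0.0004128107628440027
30 False 10.85 [ 0.52459613 -0.01569772  0.05717213] [ 1.3  0.1 -0.1] 0.00061271025663652
45 False 11.275 [ 0.50658356 -0.00191452  0.05715585] [0.1 0.2 0.4] 0.0006976696779669128
60 False 11.7 [0.49307429 0.01582269 0.05709014] [-0.  -0.4 -0.9] 0.0004811625486970474
75 False 12.125 [0.48466792 0.03628888 0.05704003] [-0.9 -0.3 -0.4] 0.0004043041355056025
90 False 12.55 [0.48184574 0.05805575 0.05698308] [ 1.2 -0.4  0.3] 4.727550236517756e-05
False 13.1 [0.48183625 0.07011041 0.0569802 ] [-1.1 -0.3  0.2] 0.0007172529330472363
```

The fingers closed to zero, so they missed the peg. I'll look before doing anything else.

```bash
python3 - <<'E'
from h import *
t=robot.grab_frame('top');s=robot.grab_frame('side');w=robot.grab_frame('wrist')
cv2.imwrite('pics/t3.png',cv2.resize(t[150:250,115:285,::-1],None,fx=4,fy=4,interpolation=cv2.INTER_CUBIC))
cv2.imwrite('pics/s3.png',cv2.resize(s[115:225,220:340,::-1],None,fx=5,fy=5,interpolation=cv2.INTER_CUBIC))
cv2.imwrite('pics/w3.png',w[:,:,::-1])
E
```

```text
(no output)
```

View pics/t3.png

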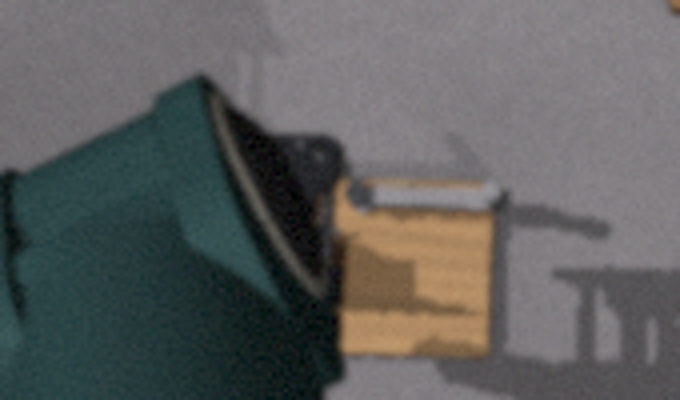

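View pics/s3.png

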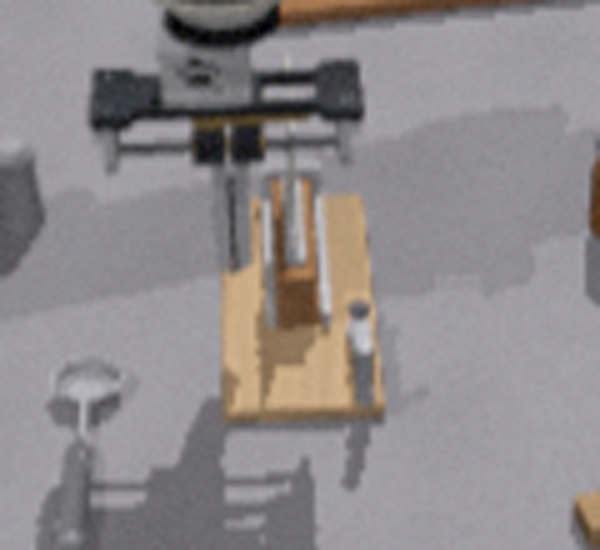

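View pics/w3.png

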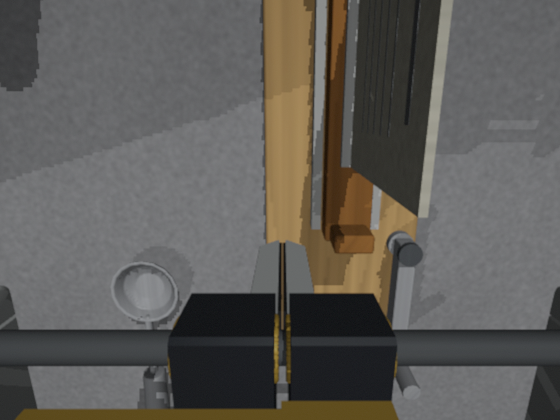

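```bash
python3 - <<'E'
from h import *
import pickle
c1=pickle.load(open('ci1.pkl','rb'));c3=robot.camera_info('wrist')
w=cv2.imread('pics/w3.png');cv2.imwrite('pics/w3z.png',cv2.resize(w[190:410,300:460],None,fx=4,fy=2.7,interpolation=cv2.INTER_CUBIC))
print(proj(c3,[[.567,-.027,.064],[.567,-.027,.033],[.567,.058,.033],[.567,.058,.064]]))
print(proj(robot.camera_info('side'),[[.567,-.027,.064],[.567,-.027,.033],[.567,.058,.033],[.567,.058,.064]]))
print(tri(c1,[324,159],c3,[412,385]),tri(c1,[324,73],c3,[405,248]))
print(robot.get_state()['opening'])
E
```

```text
[[412.71780538 390.55075222]
 [397.14218976 357.82408522]
 [408.26824422 251.00444844]
 [427.28369783 271.3356539 ]]
[[292.63055858 184.12942443]
 [292.68568454 191.65720045]
 [291.26236905 177.06196476]
 [291.1900589  169.69428338]]
(array([ 0.56790519, -0.02744209,  0.05898541]), np.float64(0.0010715920233803312)) (array([0.56772344, 0.05829069, 0.02734678]), np.float64(0.0020045823203323917))
0.0008443259245510256
```

View pics/w3z.png

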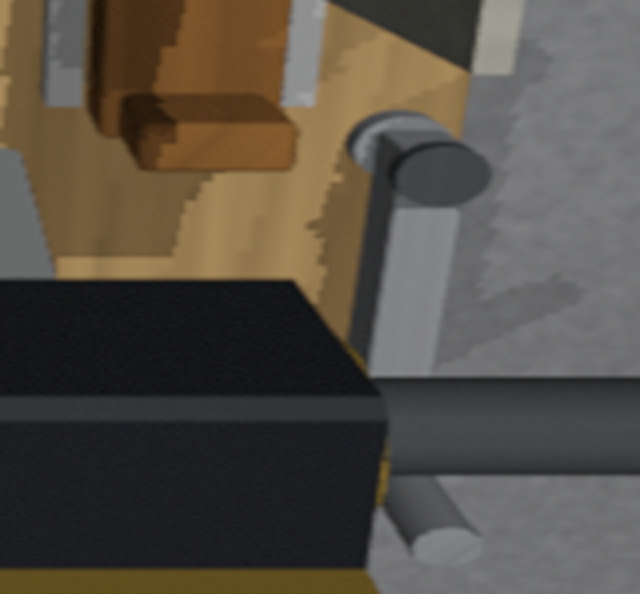

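```bash
python3 - <<'E'
from h import *
cs=robot.camera_info('side');c3=robot.camera_info('wrist')
for z in (.02,.038,.057,.076): print(z,proj(cs,[.482,.070,z]),proj(c3,[.482,.070,z]))
s=robot.grab_frame('side')
cv2.imwrite('pics/s3b.png',cv2.resize(s[135:205,245:305,::-1],None,fx=9,fy=8,interpolation=cv2.INTER_CUBIC))
E
```

```text
0.02 [[267.09625972 179.08896952]] [[282.26184577 228.15388018]]
0.038 [[266.8709327  174.89628467]] [[282.27361863 236.98045901]]
0.057 [[266.62961348 170.40132695]] [[282.28824063 247.94302596]]
0.076 [[266.38466015 165.83367938]] [[282.30577992 261.09259487]]
```

View pics/s3b.png

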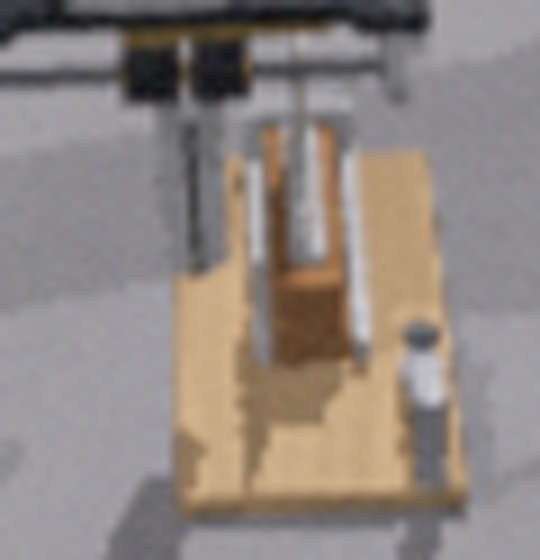

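```bash
python3 - <<'E'
from h import *
cs=robot.camera_info('side');c3=robot.camera_info('wrist')
for z in (.038,.045,.05,.057,.064): print(z,proj(cs,[.482,.062,z])[0],proj(c3,[.482,.078,z])[0])
print(robot.get_state()['ee_pos'],robot.get_state()['time'])
print(robot.move_linear([.482,.070,.022],velocity=.04,threshold=6))
s=robot.get_state();print(s['ee_pos'],s['force'],s['time'])
s=robot.grab_frame('side')
cv2.imwrite('pics/s4.png',cv2.resize(s[135:205,245:305,::-1],None,fx=9,fy=8,interpolation=cv2.INTER_CUBIC))
E
```

```text
0.038 [266.89231164 176.1980464 ] [282.24892126 225.29800926]
0.045 [266.80346833 174.54697827] [282.25341336 228.78308633]
0.05 [266.73970771 173.36164239] [282.25680169 231.41182434]
0.057 [266.65001865 171.69371126] [282.26181997 235.30510179]
0.064 [266.55983156 170.01583995] [282.26718905 239.47050952]
[0.48189561 0.06992335 0.05701262] 13.3
False
[0.48215872 0.07004692 0.02219951] [-0.40980376 -0.46095129 -0.03487325] 14.325
```

View pics/s4.png

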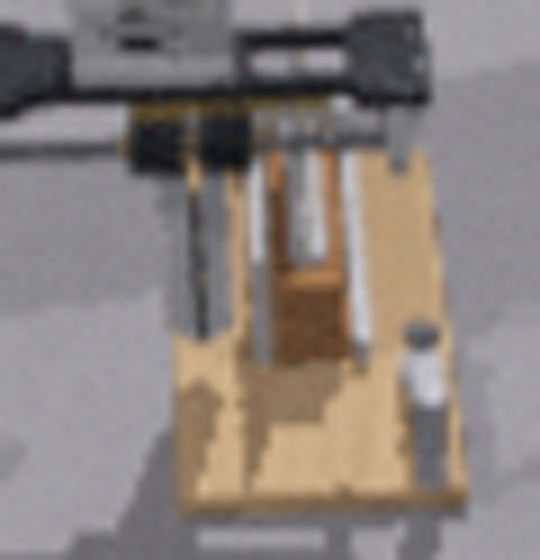

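The fingertips are about 30 mm higher than the stated tool length implies. The side view puts the tip row at 168.8, so z≈0.069 with the TCP at 0.057, and a move to TCP 0.022 met no contact. That's why the fingers closed above the peg. I'll touch down on the slab to measure the offset properly.

```bash
python3 - <<'E'
from h import *
robot.move_linear([.482,.02,.022],velocity=.15)
print(robot.move_linear([.482,.02,-.03],velocity=.04,threshold=5))
s=robot.get_state();print(s['ee_pos'],s['force'],s['time'],s['tool_rot'].round(4))
E
```

```text
True
[0.48212678 0.02010928 0.00339464] [-5.00948918 -1.26849517 18.9370953 ] 15.5083 [[ 9.0e-04  1.0e+00 -1.4e-03]
 [ 1.0e+00 -9.0e-04 -2.2e-03]
 [-2.2e-03 -1.4e-03 -1.0e+00]]
```

Contact came at TCP z=0.0035 on the 12 mm slab. The tips are therefore about 8 mm above the reported TCP, so I'll subtract 0.027 from every commanded z. Retrying the peg.

```bash
echo "DZ=-.027" >> h.py; python3 - <<'E'
from h import *
robot.move_linear([.482,.02,.08],velocity=.2)
robot.gripper_to(.04)
robot.move_linear([.5672,-.027,.075],velocity=.2)
print(robot.get_state()['opening'])
print(robot.move_linear([.5672,-.027,.057+DZ],velocity=.1,threshold=8))
robot.gripper_to(.0)
s=robot.get_state();print(s['time'],s['ee_pos'],s['force'],s['opening'])
E
```

```text
0.04024758407791217
False
18.6167 [ 0.56732135 -0.02708461  0.03015202] [-1.00629299 -0.27692755  1.89778933] 0.011204437196555825
```

Pinched, with the opening at 11.2 mm on the 12 mm peg. Now the swing.

```bash
python3 - <<'E'
from h import *
H=np.array([.5672,.058]); z=.057+DZ
for d in range(15,91,15):
    a=np.radians(d); p=H+.085*np.array([-np.sin(a),-np.cos(a)])
    hit=robot.move_linear([*p,z],velocity=.08,threshold=25)
    s=robot.get_state();print(d,hit,s['time'],s['ee_pos'].round(4),s['force'].round(1),s['opening'])
    if hit: break
hit=robot.move_linear([s['ee_pos'][0],s['ee_pos'][1]+.008,z],velocity=.02,threshold=10)
s=robot.get_state();print(hit,s['time'],s['ee_pos'],s['force'].round(1),s['opening'])
E
```

```text
15 False 19.0417 [ 0.5453 -0.0242  0.0302] [ 0.2 -0.8  2.2] 0.011238721318284817
30 False 19.4667 [ 0.5246 -0.0156  0.0301] [-0.3 -2.1  4.4] 0.011223229859253865
45 False 19.8917 [ 0.5072 -0.0017  0.0301] [0.9 1.4 2.8] 0.011674015521979978
60 False 20.3167 [0.4921 0.0158 0.0297] [-6.4 -0.9  8.4] 0.011104303678067475
75 False 20.7417 [0.4844 0.0362 0.0297] [-0.4  1.8 -1.5] 0.011231778369996453
90 False 21.1667 [0.482  0.0579 0.0298] [-2.6  2.  -0.9] 0.011315875417999255
True 21.4667 [0.481894   0.05986313 0.02966216] [ 1.3 -4.3  2.2] 0.011562610932108603
```

```bash
python3 - <<'E'
from h import *
robot.gripper_to(.03)
robot.move_linear([.482,.0598,.09],velocity=.15)
robot.move_linear([.50,-.03,.13],velocity=.25)
ci=robot.camera_info('wrist');im=robot.grab_frame('wrist')
cv2.imwrite('pics/w5.png',cv2.resize(im[0:260,150:430,::-1],None,fx=2.5,fy=2.3,interpolation=cv2.INTER_CUBIC)); 
print(proj(ci,[[.482,.058,.064],[.5672,.058,.033],[.5255,.0665,.057],[.5255,.0665,.034]]))
print(robot.get_state()['time'])
E
```

```text
[[257.53642851  98.55426562]
 [366.71869512 100.095247  ]
 [317.83440999  86.53202863]
 [314.99119654  88.95623886]]
23.1333
```

View pics/w5.png

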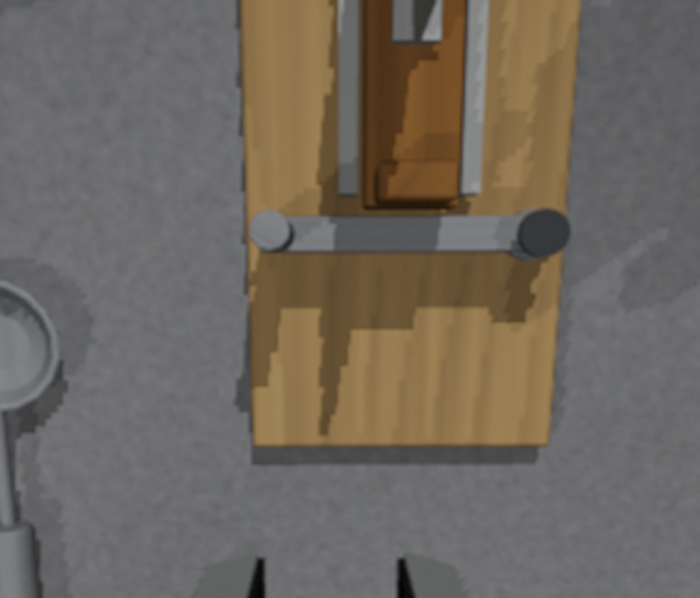

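The catch bar lies square behind the slide, peg at (258,101) and hinge at (367,101), and the slide end is at its home position. Next, the clip.

```bash
python3 - <<'E'
from h import *
print(onplane(robot.camera_info('top'),[[360,140]],.09))
d=np.array([np.cos(np.radians(68)),np.sin(np.radians(68))]); g=np.array([.5615,-.338])-.03*d
robot.move_ptp([*g,.12],Rd(-22))
ci=robot.camera_info('wrist');im=robot.grab_frame('wrist')
import pickle;pickle.dump(ci,open('ci6.pkl','wb'))
cv2.imwrite('pics/w6.png',im[:,:,::-1])
s=robot.get_state();print(s['time'],s['ee_pos'],g)
print(proj(ci,[[.5615,-.338,.034],[*(np.array([.5615,-.338])+.047*d),.034],[*g,0]]))
E
```

```text
[[ 0.70595369 -0.31416348  0.09      ]]
24.4667 [ 0.55112479 -0.36373765  0.12033511] [ 0.5502618  -0.36581552]
[[281.67433617 177.41849335]
 [281.80555005 118.20857402]
 [281.58725737 202.71745684]]
```

View pics/w6.png

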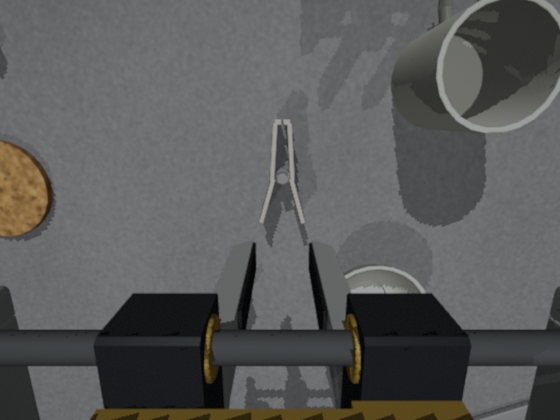

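White clip seen from above: hinge (283,177), jaws (283,120), handle ends (263,221) and (302,221). This is within about 1 px of the prediction. Refine, descend and squeeze.

```bash
python3 - <<'E'
from h import *
import pickle;ci=pickle.load(open('ci6.pkl','rb'))
P=onplane(ci,[[283,120],[282.7,177],[282.5,221]],.034)[:,:2]
v=P[0]-P[2]; ang=np.degrees(np.arctan2(v[1],v[0])); h=P[1];print(P,ang)
d=v/np.linalg.norm(v); g=h-.030*d; print(g)
robot.gripper_to(.062)
robot.move_linear([*g,.06],velocity=.2,frame=Rd(ang-90))
print(robot.move_linear([*g,.0225+DZ],velocity=.08,threshold=6))
s=robot.get_state();print(s['time'],s['ee_pos'],s['force'],s['opening'])
im=robot.grab_frame('wrist');cv2.imwrite('pics/w7.png',im[:,:,::-1])
E
```

```text
[[ 0.5794715  -0.29603509]
 [ 0.56241145 -0.3379915 ]
 [ 0.5481892  -0.37304016]] 67.89119609821664
[ 0.55112046 -0.36578562]
False
26.55 [ 0.55141514 -0.36592037 -0.00407106] [-0.59858182 -0.13961695  0.30511608] 0.061969041173170224
```

View pics/w7.png

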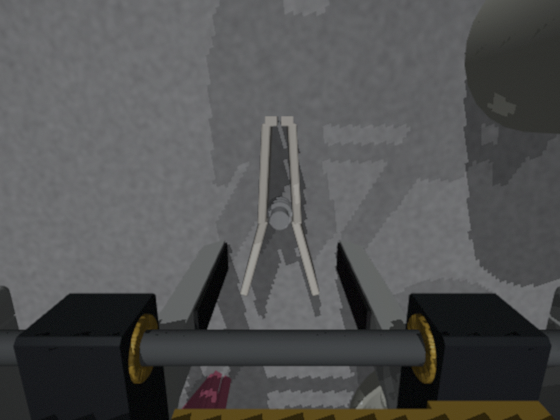

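```bash
python3 - <<'E'
from h import *
robot.gripper_to(.0)
s=robot.get_state();print(s['time'],s['ee_pos'],s['force'],s['opening'])
p=s['ee_pos']
robot.move_linear([p[0],p[1],.10],velocity=.15)
s=robot.get_state();print(s['time'],s['ee_pos'],s['force'],s['opening'])
ci=robot.camera_info('wrist');im=robot.grab_frame('wrist');cv2.imwrite('pics/w8.png',im[:,:,::-1])
import pickle;pickle.dump((ci,s),open('ci8.pkl','wb'))
E
```

```text
27.3583 [ 0.55119541 -0.36588211 -0.00433158] [-1.43305171  0.23558484  4.87049196] 0.017485706572125965
28.2083 [ 0.55066566 -0.3656298   0.09896447] [ 0.43811544  0.48432494 -0.85763379] 0.01731913074958777
```

View pics/w8.png

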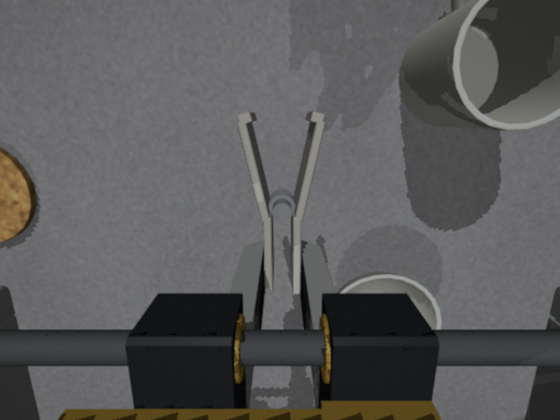

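```bash
python3 - <<'E'
from h import *
import pickle;ci,s=pickle.load(open('ci8.pkl','rb'))
im=cv2.imread('pics/w8.png')
cv2.imwrite('pics/w8z.png',cv2.resize(im[100:300,230:335],None,fx=5,fy=3,interpolation=cv2.INTER_CUBIC))
z=s['ee_pos'][2]+.0385
P=onplane(ci,[[247,115],[316,115],[255,122],[308,122],[282,203],[282,243]],z)
print(((P-s['ee_pos'])@s['tool_rot']).round(4))
E
```

```text
[[ 0.0765 -0.0148 -0.0385]
 [ 0.0765  0.0148 -0.0385]
 [ 0.0736 -0.0114 -0.0385]
 [ 0.0736  0.0114 -0.0385]
 [ 0.0376  0.0002 -0.0385]
 [ 0.0181  0.0002 -0.0385]]
```

View pics/w8z.png

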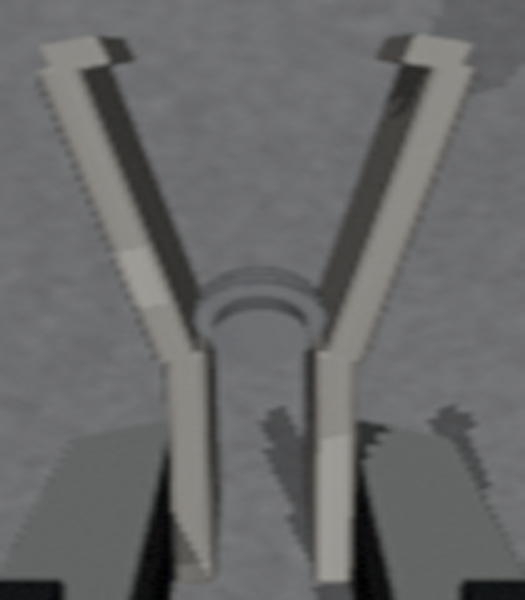

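The clip is held fully open and symmetric. The tips are 75 mm ahead of the TCP with a gape of about 27 mm. I'll carry it to a stand-off in front of the card and check alignment.

```bash
python3 - <<'E'
from h import *
robot.move_ptp([.5255,-.04,.11],Rd(0))
robot.move_linear([.5255,-.01,.0685],velocity=.15)
s=robot.get_state();print(s['time'],s['ee_pos'],s['opening'],s['force'])
ci=robot.camera_info('wrist');im=robot.grab_frame('wrist');t=robot.grab_frame('top');sd=robot.grab_frame('side')
cv2.imwrite('pics/w9.png',im[:,:,::-1])
cv2.imwrite('pics/s9.png',cv2.resize(sd[100:210,230:330,::-1],None,fx=6,fy=5,interpolation=cv2.INTER_CUBIC))
cv2.imwrite('pics/w9z.png',cv2.resize(im[0:250,180:390,::-1],None,fx=3,fy=2.4,interpolation=cv2.INTER_CUBIC))
import pickle;pickle.dump((ci,s),open('ci9.pkl','wb'))
print(proj(ci,[[.5255,.116,.146],[.5255,.116,.09],[.5255,.226,.146]]))
E
```

```text
29.9917 [ 0.52566612 -0.01066121  0.06856748] 0.017509731919613337 [-0.07818141 -0.28077803 -0.42211154]
[[ 281.03870486  -73.19648088]
 [ 281.30854057   -3.92590506]
 [ 280.0293087  -752.11349547]]
```

View pics/w9z.png

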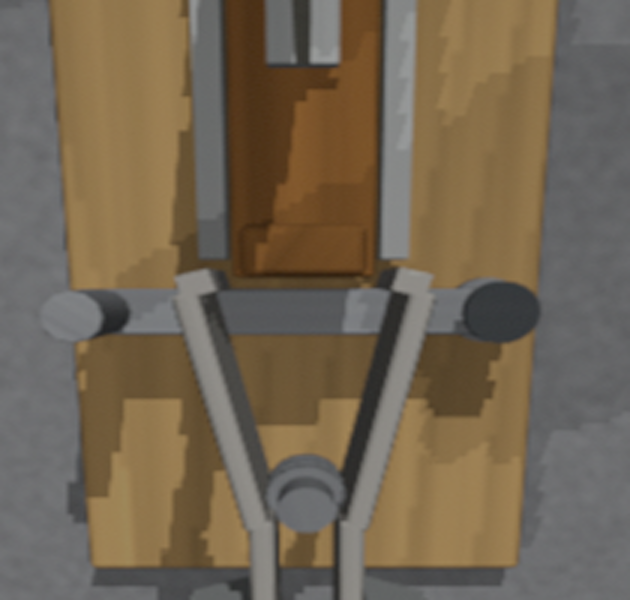

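View pics/s9.png

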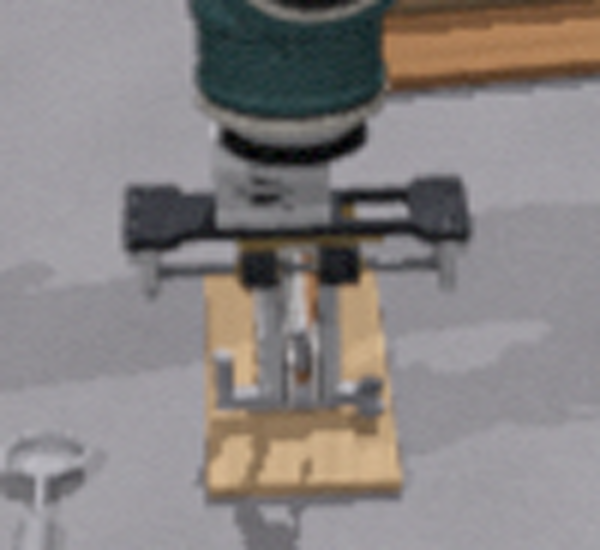

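```bash
python3 - <<'E'
from h import *
import pickle;ci,s=pickle.load(open('ci9.pkl','rb'))
print(onplane(ci,[[281,27]],.04),onplane(ci,[[281.7,114]],.034))
print(robot.move_linear([.5255,.056,.0685],velocity=.08,threshold=5))
robot.pause(.3)
s=robot.get_state();print(s['time'],s['ee_pos'],s['opening'],s['force'])
ci=robot.camera_info('wrist');im=robot.grab_frame('wrist');t=robot.grab_frame('top');sd=robot.grab_frame('side')
cv2.imwrite('pics/w10.png',im[:,:,::-1])
cv2.imwrite('pics/s10.png',cv2.resize(sd[100:210,230:330,::-1],None,fx=7,fy=5.4,interpolation=cv2.INTER_CUBIC))
cv2.imwrite('pics/t10.png',cv2.resize(t[150:280,100:270,::-1],None,fx=4.5,fy=4.5,interpolation=cv2.INTER_CUBIC))
print(proj(ci,[[.5255,.116,.146],[.5255,.116,.107],[.5255,.116,.09]]))
E
```

```text
[[0.52525275 0.11531919 0.04      ]] [[0.52559751 0.06670867 0.034     ]]
False
31.4167 [0.52551232 0.05570133 0.06848966] 0.017504539491344163 [ 1.20174698e+00  3.37523105e-04 -3.67944572e-01]
[[282.06910472 165.32124467]
 [281.96100191 153.03006742]
 [281.92926661 149.42178895]]
```

View pics/w10.png

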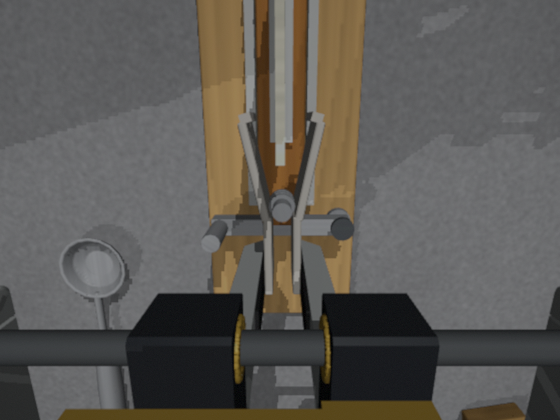

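View pics/t10.png

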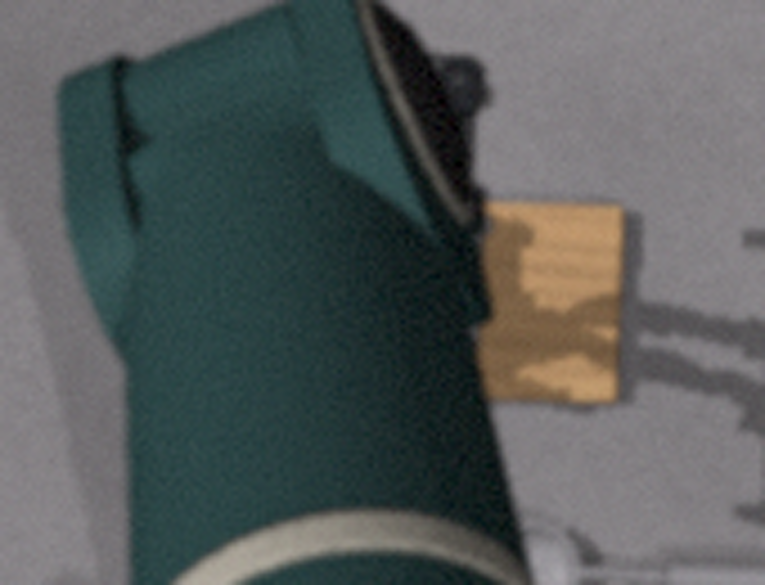

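View pics/s10.png

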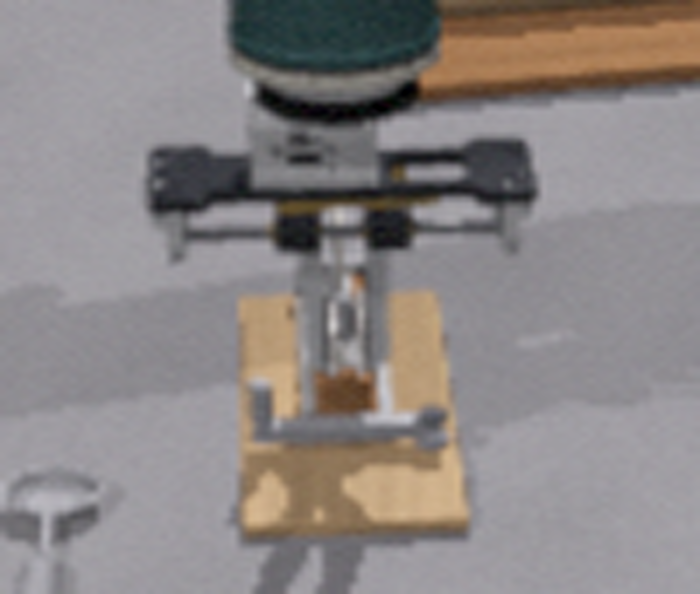

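The card's near edge is at (280,165) (predicted (282,165)), between jaw tips at (247,118) and (318,118). The edge sits about 15 mm inside the tips with about 12 mm clear on each side. Quick check of the bystanders, then hand in.

```bash
python3 - <<'E'
from h import *
a=cv2.imread('pics/side0.png');b=robot.grab_frame('side')[:,:,::-1]
cv2.imwrite('pics/s11.png',b)
for n,(x,y) in dict(salt=(223,153),jar=(344,152),spoon=(236,205),coaster=(212,250),box=(343,218),mug=(351,248),bowl=(314,303),pink=(256,299)).items():
    r=22; T=cv2.cvtColor(a[y-r:y+r,x-r:x+r],6);S=cv2.cvtColor(np.ascontiguousarray(b[y-r-5:y+r+5,x-r-5:x+r+5]),6)
    m=cv2.matchTemplate(S,T,cv2.TM_CCOEFF_NORMED);_,v,_,l=cv2.minMaxLoc(m);print(n,round(v,2),l[0]-5,l[1]-5)
s=robot.get_state();print(s['time'],s['opening'],s['force'])
E
```

```text
salt 0.98 0 0
jar 0.96 0 0
spoon 0.7 0 0
coaster 0.82 0 0
box 0.98 0 0
mug 0.95 0 0
bowl 0.99 0 0
pink 0.56 0 0
31.6167 0.017011585017305833 [0.20285089 0.61709522 0.14580468]
```

View pics/s11.png

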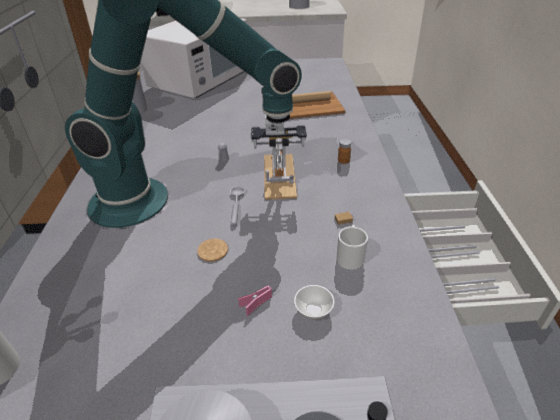

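All bystanders show zero shift. The lower match scores come from changed shadows.

```bash
python3 -c "
from rig import robot
robot.sign_off()"
```

```text
the job is handed in; nothing more can be done
```

The job is done and handed in at about 32 s of the 64 s allowed. The slide is home, the catch is locked behind it, and the arm is holding the white clip wide open around the card's free edge.

- **Slide and catch:** The slide stopped within about 1 mm of its computed home position. The catch bar lies square across behind it, and I swung it until it met its stop.
- **Clip:** The gripper reads 17–17.5 mm against the 18 mm stated for fully open, with a gape of about 27 mm. The jaws overlap the card edge by about 15 mm, centred to within about 1 mm with roughly 12 mm clear on each side at the tips. The wrist force showed no contact. I aimed the clip's mid-height at 90 mm, but only from the arm's position and did not check it separately in a picture.
- **Bystanders:** None of the items shifted in a before-and-after comparison of the side view. The pink clip and the spoon matched least well (0.56 and 0.70), because the arm's shadow moved.

**What went wrong:** The fingertips turned out to be about 27 mm higher than the stated tool length. My first grasp at the peg therefore closed on air above it, with no contact and nothing moved. I found the offset by touching down on the stand's base at about 19 N and corrected every height after that. Probably because of the same offset, the slide was pushed near the top of its tab, but it still reached home.

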